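# Close the test fixture and present a power module to the inspection camera

## Task

The raised lid of the grey test fixture stands in the inspection camera's line of sight: first lower it, without slamming, until it is fully shut. Then pick the power module with the orange connector off the blue mat and hold it up, right way up, on the camera's line of sight with its orange connector end turned straight at the lens, centred and 120 mm in front of it. The job ends holding: finish while the gripper still holds the module there, clear of the fixture; never touch the camera, and leave the other modules, the screwdriver, jar, meter and heatsink where they are.

Things in the scene. Friction and masses are not known exactly. Their poses are not given: they have to be found in the camera images.
- fixture: Grey open-topped test fixture, 160 mm (x) by 200 mm (y) by 70 mm tall, fixed to the table; origin at the centre of its underside. Its -x side is the near side towards the robot; the lid is hinged along the top of its far (+x) side. The mat and the fixture may stand either way round, left or right.
- lid (a joint): Lid angle in rad: 0 = fully shut (lying flat on the fixture's rim), about 1.57 = upright; starts 1.2 to 1.6. White flat lid, 160 mm from hinge to free edge, 200 mm wide, 8 mm thick, 0.5 kg. The hinge is stiff: the lid stays where it is left and must be pushed (about 4 N at the free edge) all the way down.
- lid_hinge (a point): Point on the hinge line, in the middle of the lid's width, at the lid's inner (lower) face, 70 mm above the table and 80 mm beyond the fixture's centre in the fixture's +x. Its frame turns with the lid: -x runs along the lid to the free edge, z out of the lid's outer face, y along the hinge.
- lid_handle (a point): Middle of the black bar handle on the lid's outer face: a bar 100 mm long, parallel to the hinge, 130 mm from the hinge line, its centre 35 mm off the outer face. Frame as lid_hinge. The lid's face is free beside it, from 60 to 95 mm either side of the middle.
- mat: Blue mat, 180 by 290 by 3 mm, fixed to the table, on which the three modules lie side by side; origin at the centre of its underside.
- module: The wanted power module: ORANGE connector block at its +x end, black housing, copper base plate, three steel terminals on top. 94 mm long (x), 34 mm wide (y), 26 mm tall (29 with terminals), about 0.16 kg; origin at the centre of its underside, z up. It lies flat, connector pointing roughly away from the robot. Grasp it across its 34 mm width at its middle.
- module_face (a point): Centre of the orange connector's end face: 47 mm along +x and 13 mm above the module's origin; frame as the module's.
- spare_a: Another module, the same but with a WHITE connector; leave alone. Origin at the centre of its underside, x towards its connector.
- spare_b: Another module with a WHITE connector, as spare_a; leave alone.
- cam_head: Inspection camera: black lens barrel (34 mm diameter, 32 mm long) on a blue 52 mm box, clamped to an upright steel column (20 mm diameter, 400 mm tall) that stands beyond the fixture. Origin at the centre of the lens's front face, at a height of 260 to 310 mm. The camera looks along its own -x, tilted down by 20 degrees (0.349 rad), back over the fixture.
- focus (a point): The point 120 mm in front of the lens on the line of sight, where the centre of the orange connector's end face must be. Its x axis points along the line of sight to the lens (20 degrees up), y is level, z is up and square to these: the module must be held with its own x, y, z along these axes.
- driver: Red-handled screwdriver, 190 mm long, lying on the table beside the work; leave alone. Origin at its middle.
- jar: Small jar with a yellow lid, 60 mm diameter, 75 mm tall; leave alone. Origin at the centre of its underside.
- meter: Yellow hand-held meter, 150 by 75 by 41 mm, lying on its back; leave alone. Origin at the centre of its underside.
- heatsink: Aluminium finned heatsink, 70 by 60 by 34 mm; leave alone. Origin at the centre of its underside.
There are look-alikes about, which are no part of the job. Leave any green or pink look-alike of the module alone.

How it is judged:
By the outcome, as a careful person would: the job done as asked, in the order asked, and still so for the second after the job is handed in, while the arm keeps its last pose, push and grip.
It also fails if it takes over 54 s, if anything falls off the work surface, if the arm or the gripper's body presses on something with over 40 N, if the wrist force passes 120 N, or if a joint passes its speed limit or range.

## Robot

A 6-joint arm with a two-finger parallel gripper is mounted at the origin on the work surface. World frame = base frame: x ahead of the robot, y to its left, z up, the work surface at z = 0. Lengths are in m, angles in degrees, forces in N, time in s.
With the tool pointing down it reaches from about 0.4 to 0.825 m from the base axis. Payload 7 kg.
Tool frame: the origin (TCP) lies at the centre of the arm's flange, where the gripper is bolted on; the fingertips stand 178 mm ahead of it and the grasp point (between the pads) lies 159 mm ahead of it; z points along the fingers, y is the line along which they close (so a half turn about z gives the same grasp; the last joint's range is limited). The gripper opens to 88 mm and grips with 3 to 60 N. Pads are 19 mm wide; open, the fingers measure 130 mm over their backs; the gripper's body (78 mm by 193 mm) begins 47 mm behind the grasp point.
Start: joints at [-52.42, 20.546, 0.682, 0, -70.136, -16.507], TCP at [0.243, -0.63, 0.405] pointing down, gripper open.
Joint ranges: [-176.03, 176.03], [-82.01, 121.73], [-58.28, 71.71], [-173.87, 95.51], [-174.79, -0.11], [-173.66, 173.66]. Speed limits (degrees/s): [136.94, 136.94, 172.46, 180, 180, 180].

## Interface

Orientations are given as [roll, pitch, yaw] about the fixed x, y, z axes, in that order (R = Rz(yaw) Ry(pitch) Rx(roll)).
In Python, from plant import telemetry, snapshot, workorder, nets gives the robot as it stands.
- The arm moves only by the shell command python3 -m creep 'ROWS'. ROWS is JSON, a list that holds one entry, the list of rows, each a list of 5 numbers: the shift along the tool's x, y, z normalised to -1 to 1, where 1 is 0.2 m, then the turn about the tool's z normalised to -1 to 1, where 1 is pi/2 rad, then the opening, from 0 (shut) to 1 (fully open). In form: [[[x, y, z, spin, hand], ...]]. A call has 1 to 8 rows; each row shifts and turns the commanded pose from where the row before left it, along the tool's axes as they then stand; what a row does not reach is not made up. A row lasts 1/12 s, in which the tool goes at most 41.7 mm and 7.16 degrees, less where a joint would pass 70% of its speed; a pose out of reach is approached as far as the arm can. A call with a number of a shift or a turn outside -1 to 1 is refused whole. A call with a gripper value outside its range is refused whole. The fingers move at their own pace and stop on an object; the grip force is fixed at half the most. Time passes only in rows, so rows that do not move let the fingers close. It gives the time, the measured TCP pose, the force, the opening and the grip force at its end, in the units of the state.
- telemetry.get_obs(): the state, without advancing time (a new reading comes with each control period).
- snapshot(name): name is "scene" or "top" or "wrist"; returns a dict with "frame" (420x560x3 uint8, red, green, blue), "fx", "fy", "cx", "cy" (pixels), "k1" (the pictures are not rectified: a ray, as slopes to the right and down, at radius r is drawn at 1 + k1 r^2 times it, then the intrinsics apply), "rvec" (rotation vector, rad) and "tvec" (3), from world to camera coordinates, as OpenCV has them; the wrist camera has in their place "mount" (4x4, takes a point from camera to tool coordinates, whose origin is the TCP and whose axes are the flange's). Camera axes: x right, y down, z forward; pixel columns grow to the right and rows downward; lengths in m; the calibration is good to about 2 mm. A picture is of the moment at which its call begins: read the wrist's pose just before it. There is no depth.
- workorder.close_job(): hands the job in; it is judged then, once.
Trained networks look in a picture, given as the dict that the camera call returned (one of the last four; its "shot" number tells which), for a name from the list of things; names that differ only in an ending like _2 or _b are one class to them, and where a whole thing is asked for, a point or a joint stands for the part that bears it (a point fixed in the world has none). Each returns a list of dicts, best first, with "confidence" (0 to 1); they miss things now and then, are a little off and sometimes report something else, mostly with a low value. They report only what shows in the picture. A call takes as long as a camera call. They do not tell look-alikes from the thing itself.
- nets.find_in(picture, query): "uv" ([column, row] in pixels, amid what is visible of it).
- nets.masks_of(picture, query): "region" (420x560 bool, what is visible of it) and "uv" ([column, row] in pixels, amid what is visible of it).
- nets.landmark_of(picture, query): "uv" ([column, row] in pixels: a listed point, or the origin of a listed thing).
The state is a dict: "clock": time; "joint_pos": joint angles; "qvel": joint speeds; "tau": joint torques, N m; "tool_pos": TCP position; "orientation": TCP orientation; "force": force on the tool from outside, world axes, zero at the start; "moment": the same for the moment, N m; "opening": finger opening in m; "gripper_force": force on a finger pad.
Only numpy, scipy, OpenCV 4.12 (cv2) and the standard library are available. Lean on these libraries where they do the work, as an engineer would, in place of code of your own. Each camera call takes 0.05 s, during which the arm holds its last target. There are 200 camera calls.

## Working session

There is one attempt and no reset: what is moved stays moved. The work goes in short steps, Python scripts to look and compute and a shell command to move; the robot and the scene stay as the last step left them, time stands still between calls to the robot, and variables do not carry over. Pictures are saved under pics/ and viewed, at most 10 in all, crops included, and the job is handed in when it is done.

```bash
ls; mkdir -p pics; python3 - <<'E'
from plant import telemetry, snapshot, nets
import cv2,numpy as np
o=telemetry.get_obs(); print({k:np.round(v,3).tolist() for k,v in o.items()})
s=snapshot("scene"); t=snapshot("top")
for n,p in(("scene",s),("top",t)):
    print(n,{k:np.round(v,4).tolist() for k,v in p.items() if k!="frame"})
    for q in ["fixture","lid_handle","lid_hinge","mat","module","module_face","cam_head","focus","driver","jar","meter","heatsink"]:
        try: print(q,[(np.round(d["uv"],1).tolist(),round(d["confidence"],2)) for d in nets.landmark_of(p,q)][:4])
        except Exception as e: print(q,e)
cv2.imwrite("pics/a.png",cv2.cvtColor(s["frame"],cv2.COLOR_RGB2BGR));cv2.imwrite("pics/b.png",cv2.cvtColor(t["frame"],cv2.COLOR_RGB2BGR))
E
```

```text
pics
{'clock': 0.0, 'joint_pos': [-52.419, 20.592, 0.634, -0.021, -70.137, -16.508], 'qvel': [0.002, 0.042, 0.015, -0.034, 0.035, -0.125], 'tau': [0.0, -58.272, 29.306, 6.998, 0.007, -0.0], 'tool_pos': [0.243, -0.63, 0.404], 'orientation': [179.904, -0.008, -158.934], 'force': [0.076, -0.656, -0.842], 'moment': [0.043, 0.019, -0.019], 'gripper_force': 0.0, 'opening': 0.087}
scene {'fx': 411.557, 'fy': 411.557, 'cx': 278.0413, 'cy': 220.2596, 'k1': -0.0004, 'rvec': [0.8106, 2.3816, -1.3285], 'tvec': [0.434, -0.0206, 1.5675], 'shot': 1}
fixture [([317.7, 300.7], 0.77)]
lid_handle [([277.3, 257.9], 0.78)]
lid_hinge [([290.9, 292.2], 0.86)]
mat [([252.0, 240.1], 0.66)]
module [([210.9, 283.1], 0.88), ([248.2, 242.6], 0.84), ([187.6, 252.0], 0.66)]
module_face [([201.8, 271.5], 0.86), ([238.6, 242.7], 0.52)]
cam_head []
focus []
driver [([446.9, 321.8], 0.65)]
jar [([365.9, 372.7], 0.87), ([292.3, 288.0], 0.67), ([279.4, 255.6], 0.38)]
meter [([206.6, 212.0], 0.96)]
heatsink [([234.7, 202.4], 0.5)]
top {'fx': 497.0072, 'fy': 497.0072, 'cx': 279.1616, 'cy': 216.8402, 'k1': -0.1129, 'rvec': [2.1817, -2.2038, 0.0858], 'tvec': [-0.0127, 0.5738, 1.7278], 'shot': 2}
fixture [([222.4, 226.8], 0.78), ([321.8, 227.1], 0.39)]
lid_handle [([222.4, 188.0], 0.75)]
lid_hinge [([223.0, 202.7], 0.61), ([154.9, 210.6], 0.53)]
mat [([324.7, 229.4], 0.95)]
module [([324.9, 228.1], 0.74), ([294.2, 171.3], 0.73), ([345.0, 170.1], 0.49)]
module_face [([308.9, 169.2], 0.83), ([342.3, 181.9], 0.7), ([325.4, 217.4], 0.56)]
cam_head [([226.4, 145.2], 0.72)]
focus []
driver [([220.5, 189.0], 0.56), ([148.8, 285.5], 0.49)]
jar [([153.3, 208.5], 0.49), ([401.1, 223.4], 0.48)]
meter [([403.6, 220.8], 0.96)]
heatsink [([404.8, 263.3], 0.68)]
```

View pics/a.png

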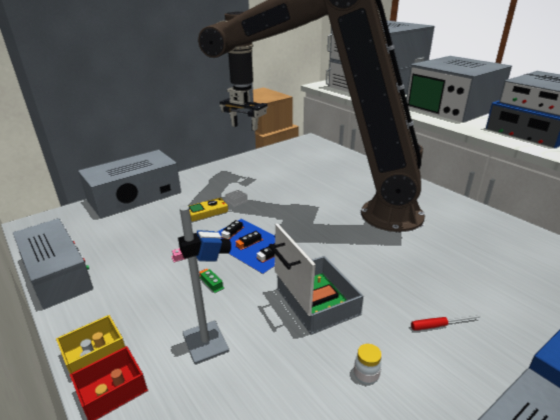

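View pics/b.png

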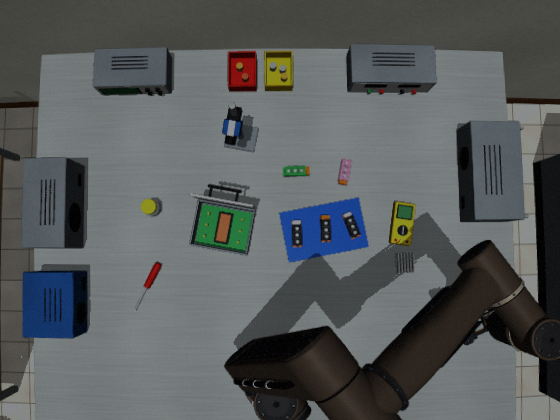

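Candidates for the module, in the top picture: (325,228) in the middle of the mat, apparently orange. Whites at (297,233) and (351,224), green at (296,171) and pink at (345,170) are the look-alikes. I'll check the choice in a crop.

```bash
cat > h.py <<'E'
import numpy as np,cv2
from scipy.spatial.transform import Rotation as Rn
from scipy.optimize import least_squares
from plant import telemetry, snapshot, nets, workorder
def toolT(o):
    T=np.eye(4);T[:3,:3]=Rn.from_euler("xyz",o["orientation"],degrees=True).as_matrix();T[:3,3]=o["tool_pos"];return T
def cam(name):
    """picture with world-from-camera pose in p['W']"""
    o=telemetry.get_obs();p=snapshot(name)
    if "rvec" in p:
        R=cv2.Rodrigues(np.array(p["rvec"],float))[0];W=np.eye(4);W[:3,:3]=R.T;W[:3,3]=-R.T@np.array(p["tvec"],float).ravel()
    else: W=toolT(o)@np.array(p["mount"])
    p["W"]=W;return p
def proj(p,X):
    X=np.atleast_2d(X);c=(X-p["W"][:3,3])@p["W"][:3,:3];s=c[:,:2]/c[:,2:];s=s*(1+p["k1"]*(s**2).sum(1,keepdims=True))
    return s*[p["fx"],p["fy"]]+[p["cx"],p["cy"]]
def ray(p,uv):
    d=(np.array(uv,float)-[p["cx"],p["cy"]])/[p["fx"],p["fy"]];s=d.copy()
    for _ in range(8): s=d/(1+p["k1"]*(s@s))
    return p["W"][:3,3],p["W"][:3,:3]@np.r_[s,1]
def onz(p,uv,z):
    c,d=ray(p,uv);return c+d*(z-c[2])/d[2]
def tri(obs):
    A=np.zeros((3,3));b=np.zeros(3)
    for p,uv in obs:
        c,d=ray(p,uv);d=d/np.linalg.norm(d);M=np.eye(3)-np.outer(d,d);A+=M;b+=M@c
    X=np.linalg.solve(A,b);return X,[np.round(proj(p,X)[0]-uv,1).tolist() for p,uv in obs]
def save(p,n,box=None,k=1):
    f=cv2.cvtColor(p["frame"],cv2.COLOR_RGB2BGR)
    if box: f=f[box[1]:box[3],box[0]:box[2]]
    cv2.imwrite(f"pics/{n}.png",cv2.resize(f,None,fx=k,fy=k,interpolation=cv2.INTER_CUBIC))
E
python3 - <<'E'
from h import *
t=cam("top");s=cam("scene")
save(t,"c",(185,95,375,265),3.5)
print("cams",t["W"][:3,3],s["W"][:3,3])
print("mod",onz(t,(325,228),.03)[:2],"fixture",onz(t,(222.4,226.8),0)[:2])
print("hinge",tri([(t,(223,202.7)),(s,(290.9,292.2))]))
print("handle",tri([(t,(222.4,188)),(s,(277.3,257.9))]))
for q in["module","cam_head"]:
  for p in(t,s):
    for d in nets.masks_of(p,q):
      m=d["region"].astype(np.uint8);print(q,np.round(d["uv"]),round(d["confidence"],2),m.sum(),cv2.minAreaRect(cv2.findNonZero(m)),np.mean(p["frame"][m>0],0).round())
E
```

```text
cams [0.45694678 0.00186523 1.76239165] [1.14439958 0.81501288 0.81974035]
mod [ 0.53228048 -0.17812771] fixture [0.54144942 0.18324347]
hinge (array([0.62333527, 0.17050945, 0.07563659]), [[0.8, -1.0], [1.6, 0.0]])
handle (array([0.65812428, 0.1598175 , 0.19990928]), [[0.8, -1.1], [1.7, 0.0]])
module [298. 170.] 0.63 279 ((296.5, 170.0), (10.0, 27.0), 90.0) [ 60. 103.  59.]
module [326. 229.] 0.61 253 ((326.0, 228.0), (26.0, 10.0), 90.0) [54. 48. 46.]
module [222. 200.] 0.5 348 ((224.64498901367188, 194.6115264892578), (62.35984802246094, 16.551128387451172), 11.003539085388184) [79. 80. 82.]
module [213. 281.] 0.77 362 ((211.75001525878906, 280.25), (28.284271240234375, 13.435027122497559), 45.0) [ 63. 117.  68.]
module [251. 241.] 0.7 305 ((248.60313415527344, 240.23196411132812), (12.285688400268555, 26.906673431396484), 66.03751373291016) [64. 48. 50.]
module [236. 199.] 0.6 280 ((236.90000915527344, 197.70001220703125), (15.17893123626709, 21.503488540649414), 71.56504821777344) [114. 116. 117.]
cam_head [235. 128.] 0.67 497 ((232.61538696289062, 124.92308807373047), (18.43491554260254, 38.046531677246094), 11.309932708740234) [43. 54. 71.]
```

View pics/c.png

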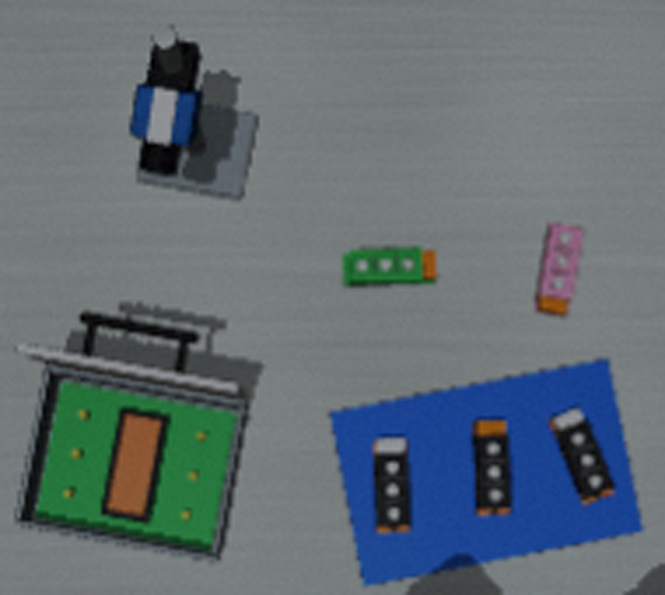

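The middle mat module (crop (491,467), i.e. top pixel (325,228)) is the one with the orange connector. The others have white connectors or green/pink housings. Next is a closer scene crop to measure the camera head and lid.

```bash
python3 - <<'E'
from h import *
s=cam("scene");save(s,"d",(170,200,370,340),4)
E
```

```text
(no output)
```

View pics/d.png

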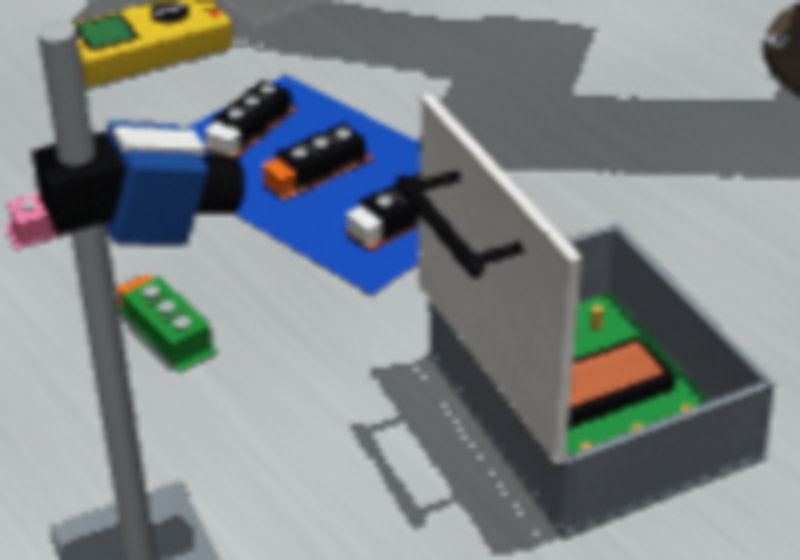

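```bash
cat > fit.py <<'E'
from h import *
t=cam("top");s=cam("scene")
C=lambda u:(np.array(u,float)+.5)/3.5-.5+[185,95]
D=lambda u:(np.array(u,float)+.5)/4-.5+[170,200]
Rz=lambda a:Rn.from_euler("z",a).as_matrix()
def fixlid(v,fx,lid):
    x,y,a,th=v;P=[Rz(a)@np.array(q)+[x,y,0] for q in fx]
    H=np.array([.08,0,.07])
    c,n=np.array([-np.cos(th),0,np.sin(th)]),np.array([np.sin(th),0,np.cos(th)])
    return np.array(P+[Rz(a)@(H+r*c+o*n+[0,yy,0])+[x,y,0] for r,yy,o in lid])
T1=[((-.08,.1,.07),C((20,522))),((-.08,-.1,.07),C((220,558)))]
T2=[((.16,.1,.004),C((18,350))),((.16,-.1,.004),C((240,388))),((.13,.05,.043),C((85,318))),((.13,-.05,.043),C((196,340)))]
S1=[((-.08,.1,.07),D((772,385))),((-.08,.1,0),D((767,460))),((.08,.1,0),D((560,538))),((-.08,-.1,.07),D((617,228)))]
S2=[((.16,.1,.008),D((578,258))),((.16,-.1,.008),D((425,95))),((0,.1,.004),D((560,458))),((.13,.05,.043),D((475,270))),((.13,-.05,.043),D((405,187)))]
def f(v):
    r=[]
    for p,A,B in((t,T1,T2),(s,S1,S2)):
        r.append(proj(p,fixlid(v,[q for q,_ in A],[q for q,_ in B]))-np.array([u for _,u in A+B]))
    return np.vstack(r).ravel()
r=least_squares(f,[.54,.18,-.17,1.5],loss="soft_l1");print("fixture x y yaw lid",np.round(r.x[:2],4),np.degrees(r.x[2]),r.x[3]);print(np.round(f(r.x).reshape(-1,2),1).tolist())
def cl(v,q): return (Rz(v[3])@Rn.from_euler("y",-20,degrees=True).as_matrix()@np.array(q,float).T).T+v[:3]
b=.026
CT=[((.084,b,b),C((141,84))),((.084,-b,b),C((199,93))),((.032,-b,b),C((192,150))),((.032,b,b),C((131,137))),((0,0,0),C((157,172)))]
CS=[((.084,b,b),D((122,150))),((.032,b,b),D((203,152))),((.032,b,-b),D((187,243))),((.032,-b,b),D((195,130))),((.084,-b,b),D((113,125))),((0,0,0),D((236,188)))]
def g(v):
    return np.vstack([proj(p,cl(v,[q for q,_ in A]))-np.array([u for _,u in A]) for p,A in((t,CT),(s,CS))]).ravel()
k=least_squares(g,[.75,.15,.28,-.17],loss="soft_l1");print("lens",np.round(k.x[:3],4),np.degrees(k.x[3]));print(np.round(g(k.x).reshape(-1,2),1).tolist())
MT=[C((476,422)),C((508,420)),C((478,514)),C((511,514))]
q=[onz(t,u,z)[:2] for u,z in zip(MT,(.027,.027,.005,.005))];print("module corners",np.round(q,4).tolist(),"centre",np.mean(q,0))
E
python3 fit.py
```

```text
fixture x y yaw lid [0.5397 0.1767] -10.745443692005788 1.50951278889661
[[-1.2, 0.4], [-0.7, 0.6], [-0.1, 0.0], [-0.2, 0.5], [0.1, 0.3], [-0.5, -0.5], [0.3, -0.7], [-0.8, -0.2], [0.3, 0.7], [-0.7, -1.7], [-1.0, 0.4], [-0.8, -0.1], [-0.4, 1.6], [0.6, -0.5], [0.1, -1.3]]
lens [0.7764 0.1331 0.274 ] -14.944011499549864
[[0.6, -2.1], [1.1, -0.4], [-0.8, 0.4], [-0.2, -0.1], [0.0, 1.3], [-0.3, 2.5], [2.6, 3.7], [0.7, 0.8], [-1.6, -2.9], [-3.4, -3.5], [1.6, -0.7]]
module corners [[0.5774, -0.1639], [0.5791, -0.1961], [0.4857, -0.1665], [0.4853, -0.2]] centre [ 0.53189017 -0.18161213]
```

```bash
cat >> h.py <<'E'
FX=np.array([.5397,.1767]);FA=np.radians(-10.745)
def fw(x,y): c,s=np.cos(FA),np.sin(FA);return FX+[c*x-s*y,s*x+c*y]
def to(xy,z=None):
    """shift to TCP target in tool axes, normalised; z = TCP height"""
    o=telemetry.get_obs();T=toolT(o);X=np.r_[xy,o["tool_pos"][2] if z is None else z]
    d=T[:3,:3].T@(X-T[:3,3]);print("clock",round(o["clock"],2),"tcp",np.round(o["tool_pos"],4),"rpy",np.round(o["orientation"],2),"shift mm",np.round(d*1000,1),"norm",np.round(d/.2,3));return d
E
python3 -m creep '[[[0,0,-0.1,0.071,0],[0,0,-0.1,0.071,0],[0,0,0,0.071,0],[0,0,0,0.071,0],[0,0,0,0.07,0],[0,0,0,0,0]]]'
python3 -c "
from h import *
to(fw(.108,-.079),.44)"
```

```text
clock: 2.25
tool_pos: [0.2426, -0.6298, 0.4448]
orientation: [-180.0, 0.0, 168.9]
force: [0.2, -0.4, -0.4]
opening: 0.0532
gripper_force: 0.0
clock 2.25 tcp [ 0.2426 -0.6298  0.4448] rpy [-1.8000e+02  1.0000e-02  1.6893e+02] shift mm [-245.1  770.1    4.8] norm [-1.225  3.851  0.024]
```

```bash

python3 -m creep '[[[-0.051,0.16,0,0,0],[-0.051,0.16,0,0,0],[-0.051,0.16,0,0,0],[-0.051,0.16,0,0,0],[-0.051,0.16,0,0,0],[-0.051,0.16,0,0,0],[-0.051,0.16,0,0,0],[-0.051,0.16,0,0,0]]]' | head -3
python3 -m creep '[[[-0.051,0.16,0,0,0],[-0.051,0.16,0,0,0],[-0.051,0.16,0,0,0],[-0.051,0.16,0,0,0],[-0.051,0.16,0,0,0],[-0.051,0.16,0,0,0],[-0.051,0.16,0,0,0],[-0.051,0.16,0,0,0]]]' | head -3
python3 -c "
from h import *
to(fw(.108,-.079),.44)
w=cam('wrist');save(w,'e')"
```

```text
clock: 2.92
tool_pos: [0.3711, -0.3921, 0.4448]
orientation: [-180.0, 0.0, 169.4]
clock: 3.58
tool_pos: [0.4992, -0.1558, 0.445]
orientation: [180.0, 0.0, 169.5]
clock 3.58 tcp [ 0.4992 -0.1558  0.445 ] rpy [1.7999e+02 4.0000e-02 1.6946e+02] shift mm [-86.7 254.9   5.1] norm [-0.434  1.275  0.025]
```

View pics/e.png

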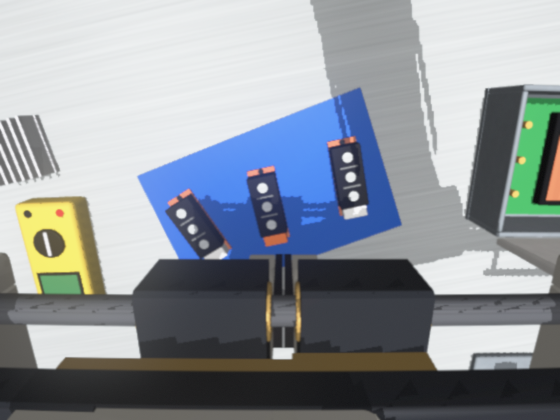

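Wrist view: the orange-connector module lies in the middle of the mat at about (268,205), whites at (198,225) and (350,178), fixture on the right. On to behind the lid.

```bash

python3 -m creep '[[[-0.054,0.159,0,0,0],[-0.054,0.159,0,0,0],[-0.054,0.159,0,0,0],[-0.054,0.159,0,0,0],[-0.054,0.159,0,0,0],[-0.054,0.159,0,0,0],[-0.054,0.159,0,0,0],[-0.054,0.159,0,0,0]]]' | head -4
python3 -m creep '[[[0,0,0,0,0],[0,0,0,0,0]]]' | head -4
python3 -c "
from h import *
to(fw(.108,-.079),.37)
s=cam('scene');save(s,'f',(170,130,370,280),4)"
```

```text
clock: 4.3
tool_pos: [0.6319, 0.0778, 0.4448]
orientation: [180.0, 0.0, 169.5]
force: [0.8, -0.7, 1.2]
clock: 4.47
tool_pos: [0.632, 0.0779, 0.4436]
orientation: [-180.0, -0.1, 169.5]
force: [0.5, -0.5, -0.6]
clock 4.47 tcp [0.632  0.0779 0.4436] rpy [-1.7995e+02 -7.0000e-02  1.6953e+02] shift mm [ 1.   0.9 73.6] norm [0.005 0.004 0.368]
```

View pics/f.png

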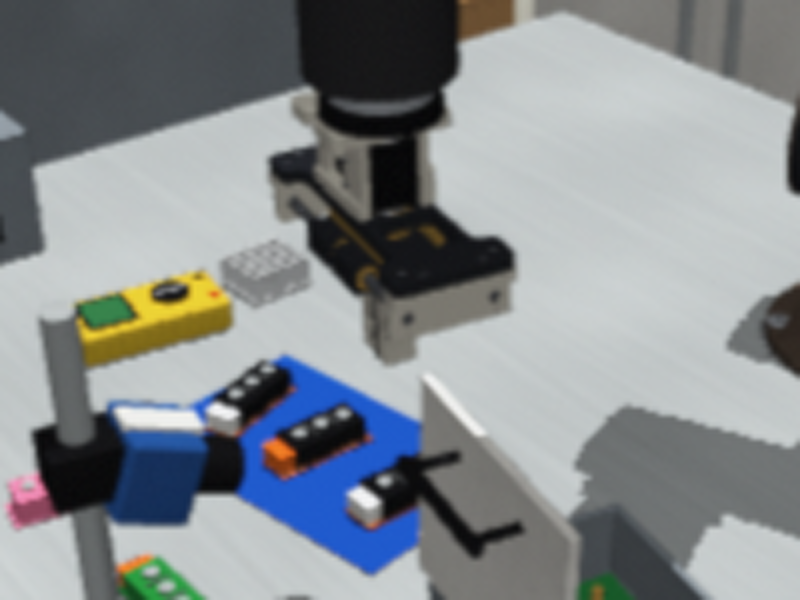

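```bash

python3 -m creep '[[[0,0,0.1,0,0],[0,0,0.1,0,0],[0,0,0.1,0,0],[0,0,0,0,0]]]'
python3 -c "
from h import *
to(fw(.108,-.079),.383)
s=cam('scene');save(s,'g',(220,130,370,280),4)
print((proj(s,np.r_[telemetry.get_obs()['tool_pos'][:2],.205])-[220,130])*4)"
```

```text
clock: 4.85
tool_pos: [0.6297, 0.0749, 0.3809]
orientation: [-179.9, -0.3, 169.2]
force: [-0.6, -0.4, -0.6]
opening: 0.0006
gripper_force: 0.0
clock 4.85 tcp [0.6297 0.0749 0.3809] rpy [-179.88   -0.32  169.22] shift mm [-0.6  4.2 -2.1] norm [-0.003  0.021 -0.011]
[[191.82682631 428.75620212]]
```

View pics/g.png

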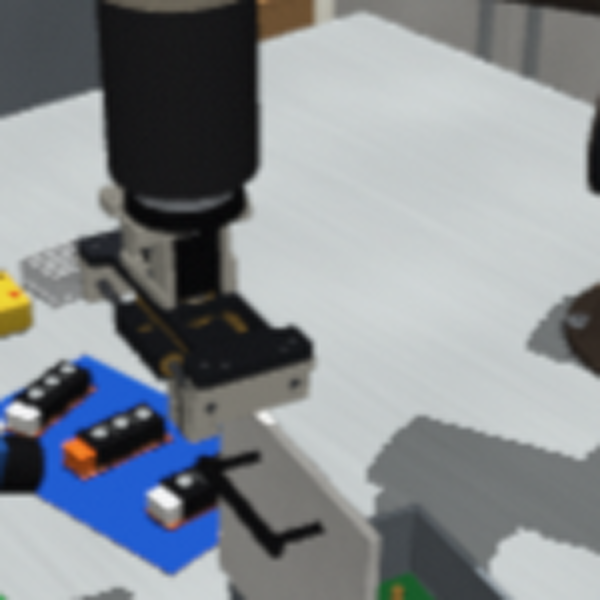

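The finger tip (about (185,430) in the crop) stands behind the lid's outer face, beside the handle, with nothing touching. Now I'll pull toward the robot along the arc.

```bash

python3 -m creep '[[[0.03,0.021,0,0,0],[0.03,0,0,0,0],[0.025,0,0,0,0],[0,0,0,0,0]]]'
python3 -m creep '[[[0.026,0,0.004,0,0],[0.026,0,0.004,0,0],[0.026,0,0.004,0,0],[0.026,0,0.004,0,0],[0.026,0,0.004,0,0],[0.026,0,0.004,0,0],[0.026,0,0.004,0,0],[0.026,0,0.004,0,0]]]'
python3 -c "
from h import *
to(fw(.049,-.079),.3767)"
```

```text
clock: 5.23
tool_pos: [0.6145, 0.0838, 0.3863]
orientation: [179.9, 0.1, 169.3]
force: [-0.2, -0.3, 0.4]
opening: 0.0007
gripper_force: 0.0
clock: 5.9
tool_pos: [0.5739, 0.0916, 0.3776]
orientation: [180.0, -0.0, 169.2]
force: [4.4, 1.2, -0.8]
opening: 0.0004
gripper_force: 1.7
clock 5.9 tcp [0.5739 0.0916 0.3776] rpy [ 1.8000e+02 -4.0000e-02  1.6921e+02] shift mm [ 0.4 -1.8  0.9] norm [ 0.002 -0.009  0.005]
```

Pushing at about 4.6 N as expected. I'll continue along the arc.

```bash

python3 -m creep '[[[0.0226,-0.001,0.0115,0,0],[0.0226,-0.001,0.0115,0,0],[0.0226,-0.001,0.0115,0,0],[0.0226,-0.001,0.0115,0,0],[0.0226,-0.001,0.0115,0,0],[0.0226,-0.001,0.0115,0,0],[0.0226,-0.001,0.0115,0,0],[0.0226,-0.001,0.0115,0,0]]]'
python3 -m creep '[[[0.0183,0,0.0174,0,0],[0.0183,0,0.0174,0,0],[0.0183,0,0.0174,0,0],[0.0183,0,0.0174,0,0],[0.0183,0,0.0174,0,0],[0.0183,0,0.0174,0,0],[0.0183,0,0.0174,0,0],[0.0183,0,0.0174,0,0]]]'
python3 -c "
from h import *
to(fw(-.0164,-.079),.3308)"
```

```text
clock: 6.57
tool_pos: [0.5382, 0.0966, 0.3593]
orientation: [-180.0, -0.0, 169.2]
force: [2.5, 0.5, 0.2]
opening: 0.0008
gripper_force: 1.4
clock: 7.23
tool_pos: [0.5096, 0.102, 0.3315]
orientation: [-180.0, -0.0, 169.2]
force: [2.6, -0.3, 1.2]
opening: 0.0003
gripper_force: 1.1
clock 7.23 tcp [0.5096 0.102  0.3315] rpy [-179.99   -0.    169.21] shift mm [ 0.8 -0.   0.7] norm [ 0.004 -0.     0.004]
```

```bash

python3 -m creep '[[[0.0125,0,0.022,0,0],[0.0125,0,0.022,0,0],[0.0125,0,0.022,0,0],[0.0125,0,0.022,0,0],[0.0125,0,0.022,0,0],[0.0125,0,0.022,0,0],[0.0125,0,0.022,0,0],[0.0125,0,0.022,0,0]]]'
python3 -m creep '[[[0.005,0,0.022,0,0],[0.005,0,0.022,0,0],[0.005,0,0.022,0,0],[0.005,0,0.022,0,0],[0.005,0,0.022,0,0],[0.005,0,0.022,0,0],[0.005,0,0.022,0,0],[0.005,0,0.015,0,0]]]'
python3 -c "
from h import *
to(fw(-.0445,-.079),.256)"
```

```text
clock: 7.9
tool_pos: [0.4903, 0.1059, 0.2964]
orientation: [180.0, 0.0, 169.2]
force: [2.4, -0.2, 1.3]
opening: 0.0005
gripper_force: 0.8
clock: 8.57
tool_pos: [0.4825, 0.1073, 0.2625]
orientation: [-180.0, 0.0, 169.2]
force: [0.7, -1.4, 1.1]
opening: 0.0003
gripper_force: 0.7
clock 8.57 tcp [0.4825 0.1073 0.2625] rpy [-1.8000e+02  1.0000e-02  1.6922e+02] shift mm [ 1.2 -0.2  6.5] norm [ 0.006 -0.001  0.033]
```

```bash

python3 -m creep '[[[0,0,0.012,0,0],[0,0,0.012,0,0],[0,0,0.01,0,0],[0,0,0,0,0]]]'
python3 -m creep '[[[0,0,0.01,0,0],[0,0,0.01,0,0],[0,0,0,0,0]]]'
```

```text
clock: 8.9
tool_pos: [0.4823, 0.1073, 0.2568]
orientation: [-180.0, -0.0, 169.2]
force: [-4.1, -0.4, 9.4]
opening: 0.0003
gripper_force: 5.0
clock: 9.15
tool_pos: [0.4822, 0.1074, 0.2564]
orientation: [-180.0, 0.1, 169.3]
force: [-22.7, 0.2, 51.7]
opening: 0.0006
gripper_force: 26.5
```

```bash

python3 -m creep '[[[0,0,-0.03,0,0],[0,0,-0.15,0,0],[0,0,-0.2,0,0.6],[0,0,-0.2,0,0.9],[0,0,-0.2,0,0.9]]]' | head -4
python3 -c "
from h import *
to((.532,-.1816),.42)
s=cam('scene');save(s,'i',(170,200,370,340),4)"
```

```text
clock: 9.57
tool_pos: [0.482, 0.107, 0.4099]
orientation: [-180.0, -0.0, 169.2]
force: [1.4, 1.0, -0.7]
clock 9.57 tcp [0.482  0.107  0.4099] rpy [-1.7998e+02 -3.0000e-02  1.6921e+02] shift mm [-103.1 -274.1  -10.1] norm [-0.516 -1.371 -0.05 ]
```

View pics/i.png

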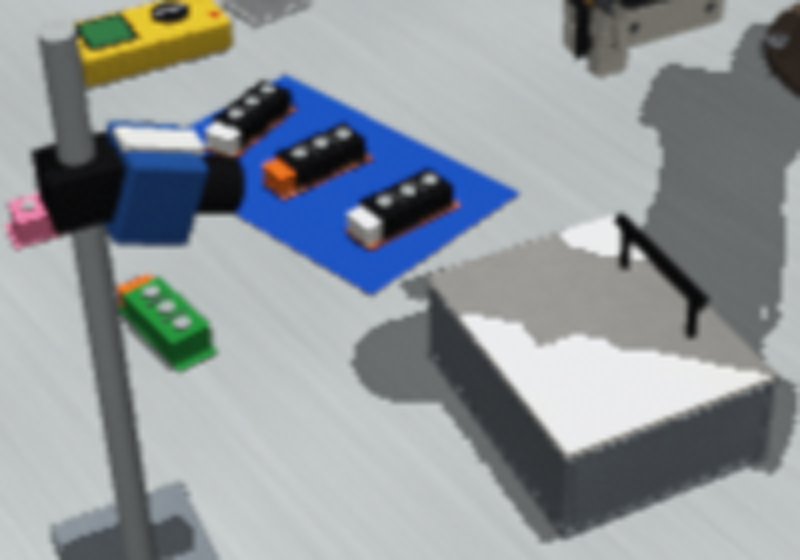

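The lid lies flat on the rim, fully shut. Now to a viewing pose just past the module.

```bash

python3 -m creep '[[[-0.09,-0.169,0,0,0.9],[-0.09,-0.17,0,0,0.9],[-0.09,-0.17,0,0,0.9],[-0.09,-0.17,0,0,0.9],[-0.09,-0.17,0,0,0.9],[-0.09,-0.17,0,0,0.9],[-0.09,-0.17,0,0,0.9],[-0.09,-0.17,0,0,0.9]]]' | head -4
python3 -m creep '[[[0,0,0,0,0.9],[0,0,0,0,0.9]]]' | head -4
python3 - <<'E'
from h import *
o=to((.532,-.1816),.42)
w=cam("wrist")
save(w,"j")
for q in["module","module_face"]:
    for d in nets.landmark_of(w,q): print(q,np.round(d["uv"],1),round(d["confidence"],2),onz(w,d["uv"],.003 if q=="module" else .016)[:2].round(4))
for d in nets.masks_of(w,"module"):
    m=d["region"].astype(np.uint8);c=cv2.findNonZero(m);(b)=cv2.boxPoints(cv2.minAreaRect(c))
    print(np.round(d["uv"]),m.sum(),[onz(w,u,.016)[:2].round(4).tolist() for u in b])
hsv=cv2.cvtColor(w["frame"],cv2.COLOR_RGB2HSV)
m=cv2.inRange(hsv,(3,170,90),(18,255,255));n,l,st,ce=cv2.connectedComponentsWithStats(m)
for i in range(1,n):
    if st[i,4]>40: print("orange",st[i],ce[i].round(1))
E
```

```text
clock: 10.28
tool_pos: [0.5732, -0.1886, 0.4079]
orientation: [180.0, -0.0, 169.2]
force: [0.5, 1.0, -0.2]
clock: 10.45
tool_pos: [0.5731, -0.1887, 0.4069]
orientation: [-180.0, -0.1, 169.0]
force: [-0.1, 1.1, -0.1]
clock 10.45 tcp [ 0.5731 -0.1887  0.4069] rpy [-1.7999e+02 -1.0000e-01  1.6900e+02] shift mm [ 41.7  -0.9 -13. ] norm [ 0.209 -0.004 -0.065]
module [260.3 315.3] 0.64 [ 0.7361 -0.2507]
module [285.4 141.9] 0.57 [ 0.5293 -0.1784]
module_face [292.9 191.3] 0.7 [ 0.5822 -0.1803]
module_face [255.6 287.6] 0.66 [ 0.6897 -0.2457]
module_face [357.6 304.5] 0.61 [ 0.736  -0.1287]
[260. 334.] 1105 [[0.6798, -0.2576], [0.6861, -0.2249], [0.7852, -0.2451], [0.7784, -0.2803]]
[427. 280.] 168 [[0.7022, -0.129], [0.7104, -0.0363], [0.73, -0.0358], [0.7217, -0.1298]]
[283. 142.] 2982 [[0.4839, -0.1997], [0.4836, -0.1657], [0.5804, -0.1623], [0.5813, -0.1987]]
[542.  99.] 6428 [[0.435, 0.0602], [0.443, 0.1099], [0.6162, 0.1124], [0.6057, 0.0564]]
```

View pics/j.png

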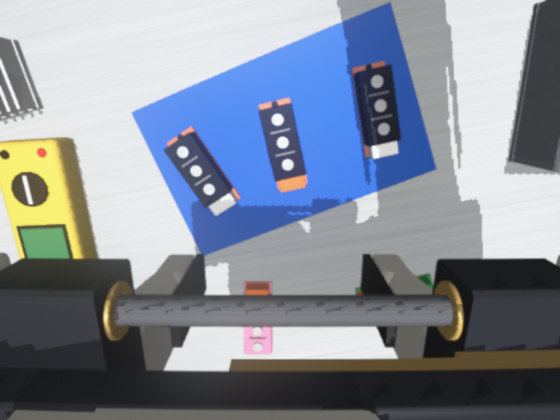

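The wanted module stands with orange end at (292,184), and its terminals at (278,119), (283,142) and (288,165). Computing the pose.

```bash
python3 - <<'E'
from h import *
w=cam("wrist")
P=np.array([onz(w,u,.032)[:2] for u in[(278,119),(283,142),(288,165)]]);print(P.round(4).tolist())
d=P[2]-P[0];print("yaw",np.degrees(np.arctan2(d[1],d[0])))
h=cv2.cvtColor(w["frame"],cv2.COLOR_RGB2HSV);m=cv2.inRange(h,(3,140,80),(20,255,255))
m[:,:265]=0;m[:,315:]=0;m[:175]=0;m[200:]=0;c=cv2.findNonZero(m);print(len(c),cv2.minAreaRect(c))
print("face",onz(w,(292.5,188.5),.016)[:2])
to((.532,-.1816),.42)
E
```

```text
[[0.5037, -0.1785], [0.5269, -0.1778], [0.5508, -0.1771]]
yaw 1.7124956186036022
20 ((291.9278564453125, 186.087646484375), (4.569057941436768, 19.697715759277344), 66.03751373291016)
face [ 0.57966979 -0.17715351]
clock 10.7 tcp [ 0.5729 -0.1856  0.4084] rpy [1.7999e+02 2.0000e-02 1.6930e+02] shift mm [ 40.9  -3.7 -11.6] norm [ 0.204 -0.018 -0.058]
```

```bash

python3 -m creep '[[[0,0,0,-0.07,0.7],[0,0,0,-0.07,0.7],[0.1,0.02,0,0,0.7],[0.1,0.02,0.1,0,0.7],[0,0,0.15,0,0.7],[0,0,0.15,0,0.7],[0,0,0.15,0,0.7],[0,0,0,0,0.7]]]' 
python3 - <<'E'
from h import *
for _ in range(3): to((.531,-.179),.184); snapshot("top")
E
```

```text
clock: 11.37
tool_pos: [0.5305, -0.1785, 0.2934]
orientation: [179.9, -0.4, -178.2]
force: [-1.7, 0.1, -0.6]
opening: 0.0614
gripper_force: 0.0
clock 11.37 tcp [ 0.5305 -0.1785  0.2934] rpy [ 179.9    -0.44 -178.15] shift mm [ -1.3  -0.7 109.4] norm [-0.007 -0.003  0.547]
clock 11.42 tcp [ 0.5318 -0.1789  0.2963] rpy [ 179.98   -0.3  -178.11] shift mm [ 2.000e-01 -1.000e-01  1.123e+02] norm [ 0.001 -0.     0.562]
clock 11.47 tcp [ 0.5329 -0.1792  0.2985] rpy [-1.7998e+02 -9.0000e-02 -1.7809e+02] shift mm [  1.7   0.3 114.5] norm [0.009 0.001 0.573]
```

```bash

python3 -m creep '[[[0.005,0,0.15,0,0.7],[0,0,0.15,0,0.7],[0,0,0.1,0,0.7],[0,0,0.08,0,0.7],[0,0,0.05,0,0.7],[0,0,0.04,0,0.7],[0,0,0,0,0.7],[0,0,0,0,0.7]]]' 
python3 - <<'E'
from h import *
to((.531,-.179),.184)
E
```

```text
clock: 12.18
tool_pos: [0.5324, -0.1799, 0.1852]
orientation: [-180.0, 0.1, -178.2]
force: [0.3, 0.2, -0.1]
opening: 0.0611
gripper_force: 0.0
clock 12.18 tcp [ 0.5324 -0.1799  0.1852] rpy [-1.7999e+02  7.0000e-02 -1.7816e+02] shift mm [1.4 1.  1.2] norm [0.007 0.005 0.006]
```

```bash

python3 -m creep '[[[0.005,0.003,0.006,0,0.3],[0,0,0,0,0],[0,0,0,0,0],[0,0,0,0,0],[0,0,0,0,0],[0,0,0,0,0]]]' 
python3 -m creep '[[[0,0,-0.05,0,0],[0,0,-0.1,0,0],[0,0,-0.15,0,0],[0,0,-0.15,0,0],[0,0,-0.15,0,0],[0,0,-0.15,0,0],[0,0,-0.15,0,0],[0,0,0,0,0]]]' 
python3 - <<'E'
from h import *
s=cam("scene");t=cam("top")
save(s,"k");save(t,"l")
o=telemetry.get_obs();print(np.round(o["tool_pos"],4))
g=toolT(o)@[0,0,.159,1]
print("proj grasp",proj(s,g[:3]),proj(t,g[:3]))
for p in(s,t):
  for q in["module","module_face","cam_head"]: print(q,[(np.round(d["uv"],1).tolist(),round(d["confidence"],2)) for d in nets.landmark_of(p,q)])
E
```

```text
clock: 12.68
tool_pos: [0.5309, -0.1794, 0.1834]
orientation: [-180.0, 0.0, -178.2]
force: [0.3, 1.0, 4.0]
opening: 0.0336
gripper_force: 30.0
clock: 13.35
tool_pos: [0.532, -0.1797, 0.3701]
orientation: [-179.9, 0.5, -178.1]
force: [1.8, 0.4, -0.4]
opening: 0.0337
gripper_force: 30.0
[ 0.5306 -0.1793  0.3647]
proj grasp [[246.41478118 190.77653361]] [[331.11957636 225.89584125]]
module [([210.7, 283.4], 0.91), ([189.8, 254.7], 0.66), ([245.2, 195.8], 0.48), ([231.7, 197.0], 0.46)]
module_face [([203.2, 271.9], 0.72), ([234.1, 193.0], 0.61), ([268.8, 251.4], 0.25)]
cam_head [([230.8, 247.2], 0.55)]
module [([344.9, 171.8], 0.74), ([295.2, 172.9], 0.55)]
module_face [([309.5, 171.8], 0.7), ([342.1, 180.8], 0.69)]
cam_head []
```

Grip confirmed: opening 33.6 mm, 30 N. The moves cannot tilt the tool, so I'll pivot the module in the pads by pressing its connector end on the shut lid's near edge, beside the handle.

```bash

python3 -m creep '[[[0,0,0,0.07,0],[0,0,0,0.07,0],[0,0,0,0,0]]]' | head -3
python3 - <<'E'
from h import *
to(fw(-.115,-.075),.31)
p=snapshot("wrist");print(p["fx"],p["cx"],p["cy"],p["k1"],np.round(p["mount"],3).tolist(),telemetry.get_obs()["joint_pos"])
E
```

```text
clock: 14.0
tool_pos: [0.5307, -0.1794, 0.3622]
orientation: [-180.0, -0.1, 168.9]
clock 14.0 tcp [ 0.5307 -0.1794  0.3622] rpy [-1.7999e+02 -8.0000e-02  1.6892e+02] shift mm [174.1 275.5  52.4] norm [0.87  1.378 0.262]
346.9185565679883 282.99203875587995 213.38198058552854 -0.03407264366806104 [[0.0, -0.958, -0.287, 0.078], [1.0, 0.0, -0.0, -0.001], [0.001, -0.287, 0.958, 0.019], [0.0, 0.0, 0.0, 1.0]] [ 1.34663948e+00  1.16705295e+01 -1.74620140e+01 -2.72563990e-03
 -6.09451085e+01 -1.02034518e+02]
```

```bash

python3 -m creep '[[[0.097,0.153,0.01,0.002,0],[0.097,0.153,0.03,0,0],[0.097,0.153,0.03,0,0],[0.097,0.153,0.03,0,0],[0.097,0.153,0.03,0,0],[0.097,0.153,0.03,0,0],[0.097,0.153,0.03,0,0],[0.097,0.153,0.03,0,0]]]' | head -3
python3 -m creep '[[[0.094,0.154,0.03,0,0],[0,0,0,0,0],[0,0,0,0,0],[0,0,0,0,0]]]' | head -4
python3 - <<'E'
from h import *
to(fw(-.115,-.075),.262)
w=cam("wrist");save(w,"m")
E
```

```text
clock: 14.72
tool_pos: [0.4239, 0.0917, 0.3188]
orientation: [180.0, 0.0, 169.3]
clock: 15.05
tool_pos: [0.4122, 0.1245, 0.313]
orientation: [-180.0, -0.0, 169.3]
force: [0.1, -0.2, -2.9]
clock 15.05 tcp [0.4122 0.1245 0.313 ] rpy [-1.7998e+02 -1.0000e-02  1.6926e+02] shift mm [-0.5  0.1 51. ] norm [-0.003  0.     0.255]
```

```bash

python3 -m creep '[[[0,0,0.06,0,0],[0,0,0.06,0,0],[0,0,0.06,0,0],[0,0,0.06,0,0],[0,0,0,0,0]]]' | sed -n 2,6p
python3 -m creep '[[[0,0,0.015,0,0],[0,0,0.015,0,0],[0,0,0.015,0,0],[0,0,0.015,0,0],[0,0,0,0,0]]]'| sed -n 2,6p
python3 -m creep '[[[0,0,0.01,0,0],[0,0,0.01,0,0],[0,0,0.005,0,0],[0,0,0,0,0],[0,0,0,0,0]]]'| sed -n 2,6p
```

```text
tool_pos: [0.412, 0.1225, 0.2632]
orientation: [-179.8, -0.1, 168.9]
force: [-0.2, -0.5, -1.7]
opening: 0.0336
gripper_force: 30.0
tool_pos: [0.4123, 0.1241, 0.2536]
orientation: [180.0, 0.0, 169.0]
force: [-3.7, 0.1, 4.2]
opening: 0.0336
gripper_force: 30.0
tool_pos: [0.4121, 0.1241, 0.2488]
orientation: [180.0, 0.0, 169.0]
force: [-5.2, 0.6, 6.1]
opening: 0.0338
gripper_force: 30.0
```

```bash

python3 -m creep '[[[0,0,0.007,0,0],[0,0,0,0,0],[0,0,0,0,0]]]' | sed -n 2,6p
python3 -m creep '[[[0,0,-0.03,0,0],[0,0,-0.1,0,0],[0,0,-0.15,0,0],[0,0,-0.15,0,0],[0,0,-0.15,0,0],[0,0,-0.15,0,0],[0,0,-0.15,0,0],[0,0,0,0,0]]]'| sed -n 2,6p
python3 -m creep '[[[0,0,0,0,0],[0,0,0,0,0]]]'| sed -n 2,6p
python3 - <<'E'
from h import *
o=telemetry.get_obs();s=cam("scene");t=cam("top");w=cam("wrist");T=toolT(o)
save(s,"n");save(t,"o");save(w,"p")
def model(th,dx=0):  # module points in tool frame; grasp 21.4 mm above underside
    R=Rn.from_euler("y",-th,degrees=True).as_matrix()
    f=lambda q:(T@np.r_[(np.diag([-1,1,-1])@(R@(np.array(q)-[dx,0,.0214])))+[0,0,.159],1])[:3]
    return f
for n,p in(("s",s),("t",t),("w",w)):
    h=cv2.cvtColor(p["frame"],cv2.COLOR_RGB2HSV);m=cv2.inRange(h,(3,150,80),(20,255,255))
    k,l,st,ce=cv2.connectedComponentsWithStats(m)
    print(n,[(st[i].tolist(),ce[i].round(1).tolist()) for i in range(1,k) if st[i,4]>12])
    print(" module_face",[(np.round(d["uv"],1).tolist(),round(d["confidence"],2)) for d in nets.landmark_of(p,"module_face")])
    for th in(0,15,20,25): print(" ",th,proj(p,np.array([model(th)((.047,0,.013)),model(th)((-.047,0,.0)),model(th)((.04,0,.013))])).round(1).tolist())
E
```

```text
tool_pos: [0.4121, 0.1241, 0.2475]
orientation: [180.0, 0.0, 169.0]
force: [-6.6, -0.0, 7.7]
opening: 0.034
gripper_force: 30.0
tool_pos: [0.4135, 0.1246, 0.4294]
orientation: [179.6, 0.5, 169.1]
force: [1.0, 0.9, -0.9]
opening: 0.0339
gripper_force: 30.0
tool_pos: [0.4119, 0.1239, 0.4225]
orientation: [180.0, -0.0, 169.0]
force: [0.0, -0.1, -2.5]
opening: 0.0334
gripper_force: 30.0
s [([326, 197, 10, 10, 75], [330.3, 201.5]), ([200, 269, 7, 5, 15], [202.8, 270.8]), ([92, 333, 12, 14, 119], [98.2, 339.1]), ([70, 346, 55, 29, 109], [96.8, 359.9]), ([110, 368, 15, 18, 182], [116.7, 376.3]), ([94, 383, 15, 14, 141], [100.7, 389.1])]
 module_face [([200.1, 271.2], 0.79), ([229.5, 247.4], 0.7), ([330.0, 202.3], 0.57)]
  0 [[327.2, 206.3], [355.4, 202.6], [329.4, 205.7]]
  15 [[327.2, 202.4], [352.9, 206.7], [329.3, 202.4]]
  20 [[327.5, 201.0], [352.0, 207.9], [329.5, 201.2]]
  25 [[327.8, 199.6], [350.9, 209.1], [329.8, 200.1]]
t [([236, 62, 7, 7, 22], [238.6, 64.1]), ([242, 73, 7, 7, 37], [244.8, 75.8]), ([306, 167, 3, 8, 23], [307.0, 170.3]), ([339, 180, 8, 5, 33], [342.5, 181.8])]
 module_face [([340.9, 181.6], 0.81), ([236.5, 249.8], 0.61), ([307.8, 167.6], 0.55)]
  0 [[236.3, 250.1], [231.0, 280.5], [235.9, 252.4]]
  15 [[236.0, 250.0], [231.7, 278.0], [235.7, 252.2]]
  20 [[235.9, 250.1], [232.0, 277.0], [235.6, 252.3]]
  25 [[235.7, 250.4], [232.3, 275.9], [235.4, 252.5]]
w []
 module_face []
  0 [[284.8, 364.8], [285.1, 179.2], [284.8, 353.4]]
  15 [[284.9, 383.8], [285.0, 188.8], [284.9, 369.7]]
  20 [[284.9, 389.5], [285.0, 193.1], [284.9, 374.4]]
  25 [[284.9, 394.7], [284.9, 197.8], [284.9, 378.8]]
```

```bash

python3 -m creep '[[[0,0,-0.06,-0.079,0],[0,0,-0.06,-0.079,0],[0,0,-0.06,-0.079,0],[0,0,-0.06,-0.079,0],[0,0,-0.06,-0.079,0],[0,0,-0.06,-0.079,0],[0,0,-0.06,-0.079,0],[0,0,-0.06,-0.079,0]]]' | sed -n 2,3p
python3 -m creep '[[[0,0,0,-0.079,0],[0,0,0,-0.079,0],[0,0,0,-0.079,0],[0,0,0,-0.079,0],[0,0,0,-0.079,0],[0,0,0,-0.079,0],[0,0,0,0,0],[0,0,0,0,0]]]'| sed -n 1,6p
python3 - <<'E'
from h import *
to((.69,.215),.52)
f=cv2.imread("pics/p.png");print(f[165:230:2,285,::-1].tolist())
E
```

```text
tool_pos: [0.4123, 0.1243, 0.5188]
orientation: [180.0, -0.1, -133.7]
clock: 19.07
tool_pos: [0.4123, 0.1243, 0.5183]
orientation: [180.0, -0.0, -91.7]
force: [0.2, 0.3, -1.3]
opening: 0.0338
gripper_force: 30.0
clock 19.07 tcp [0.4123 0.1243 0.5183] rpy [ 1.7997e+02 -3.0000e-02 -9.1650e+01] shift mm [ -98.6 -275.    -1.9] norm [-0.493 -1.375 -0.01 ]
[[234, 236, 237], [235, 237, 238], [237, 239, 239], [233, 236, 236], [232, 234, 234], [233, 235, 236], [229, 232, 232], [229, 231, 232], [206, 209, 210], [152, 151, 151], [104, 98, 100], [99, 97, 99], [98, 96, 98], [79, 77, 78], [73, 70, 70], [75, 73, 73], [92, 90, 91], [94, 91, 93], [94, 92, 94], [94, 91, 93], [92, 90, 92], [92, 90, 92], [99, 97, 99], [215, 217, 218], [248, 248, 250], [249, 249, 250], [249, 249, 250], [249, 248, 250], [249, 248, 250], [249, 248, 250], [249, 248, 250], [249, 248, 250], [249, 248, 250]]
```

```bash

python3 -m creep '[[[-0.06,-0.17,0,0,0],[-0.06,-0.17,0,0,0],[-0.06,-0.17,0,0,0],[-0.06,-0.17,0,0,0],[-0.06,-0.17,0,0,0],[0,0,0,0,0],[0,0,0,0,0],[0,0,0,0,0]]]' | sed -n 2,4p
cat > shot.py <<'E'
import sys;from h import *
to((.69,.215),.52);w=cam("wrist");n=sys.argv[1];save(w,n)
np.savez(f"pics/{n}.npz",**{k:w[k] for k in("fx","fy","cx","cy","k1","W")})
for q in["cam_head"]: print(q,[(np.round(d["uv"],1).tolist(),round(d["confidence"],2)) for d in nets.landmark_of(w,q)])
E
python3 shot.py v1
python3 -m creep '[[[-0.04,-0.17,0,0,0],[-0.04,-0.17,0,0,0],[-0.04,-0.17,0,0,0],[0,0,0,0,0],[0,0,0,0,0],[0,0,0,0,0]]]' | sed -n 2,4p
python3 shot.py v2
```

```text
tool_pos: [0.584, 0.1801, 0.5175]
orientation: [179.9, -0.1, -91.6]
force: [-0.4, -0.1, -1.5]
clock 19.73 tcp [0.584  0.1801 0.5175] rpy [ 1.799e+02 -7.000e-02 -9.161e+01] shift mm [ -37.9 -105.    -2.7] norm [-0.189 -0.525 -0.013]
cam_head []
tool_pos: [0.6857, 0.2013, 0.5191]
orientation: [-180.0, 0.0, -91.5]
force: [0.3, 0.7, -2.1]
clock 20.33 tcp [0.6857 0.2013 0.5191] rpy [-1.7999e+02  1.0000e-02 -9.1460e+01] shift mm [-13.8  -4.   -0.9] norm [-0.069 -0.02  -0.005]
cam_head [([127.9, 125.9], 0.81)]
```

```bash
python3 - <<'E'
from h import *
L=np.array([.776,.133,.274]);cz=[]
for n in("v1","v2"):
    z=dict(np.load(f"pics/{n}.npz"));u=proj(z,[L,L+[.09,-.02,.03]]);print(n,u.round(0).tolist());cz.append(u)
def crop(n,x,y,w,h,k):
    f=cv2.imread(f"pics/{n}.png");x=int(np.clip(x,0,560-w));y=int(np.clip(y,0,420-h));print(n,"origin",x,y,"scale",k);return cv2.resize(f[y:y+h,x:x+w],None,fx=k,fy=k,interpolation=cv2.INTER_CUBIC)
M=np.zeros((600,800,3),np.uint8)
M[:400,:400]=crop("v1",*(cz[0].mean(0)-[80,80]),160,160,2.5)
M[:400,400:]=crop("v2",*(cz[1].mean(0)-[80,80]),160,160,2.5)
M[400:600,:300]=crop("p",210,160,150,100,2)
M[400:600,300:550]=crop("n",305,180,62,50,4)[:200,:248].repeat(1,0) if False else cv2.resize(crop("n",305,180,62,50,4),(250,200))
cv2.imwrite("pics/mont.png",M)
E
```

```text
v1 [[-8.0, 170.0], [-193.0, 151.0]]
v2 [[138.0, 130.0], [-46.0, 103.0]]
v1 origin 0 80 scale 2.5
v2 origin 0 36 scale 2.5
p origin 210 160 scale 2
n origin 305 180 scale 4
```

View pics/mont.png

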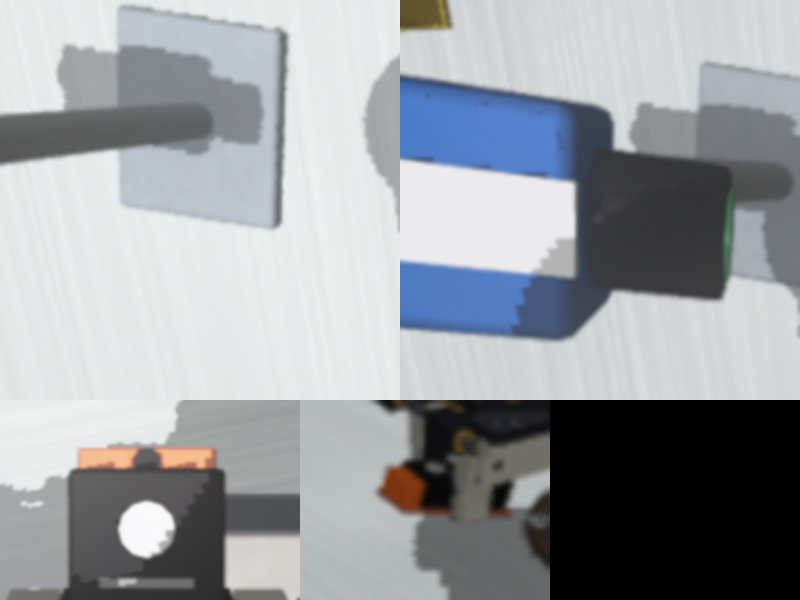

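The montage shows the lens head in v2 (barrel from (597,150)-(587,285) to the front rim (733,168)-(722,297)). In the lower-left crop, the module's copper rear edge is at row 448 and its terminal at (147,530). Fitting both.

```bash
cat > fit2.py <<'E'
from h import *
z=dict(np.load("pics/v2.npz"));s=cam("scene")
V=lambda u:[(u[0]-400)/2.5,u[1]/2.5+36]
Rz=lambda a:Rn.from_euler("z",a).as_matrix();Ry=Rn.from_euler("y",-20,degrees=True).as_matrix()
def cl(v,q): return (Rz(v[3])@Ry@np.array(q,float).T).T+v[:3]
A=[((0,-.017,0),(734,170)),((0,.017,0),(722,297)),((.032,-.017,0),(597,150)),((.032,.017,0),(588,286)),((0,0,0),(729,236))]
E=[((-.026),(400,77),(540,98)),((.026),(400,327),(540,338))]
def g(v):
    r=list((proj(z,cl(v,[q for q,_ in A]))-np.array([V(u) for _,u in A])).ravel())
    r+=list((proj(s,v[:3])[0]-[229.5,247])*.5)
    for y,a,b in E:
        l=proj(z,cl(v,[(.04,y,.026),(.08,y,.026)]));d=l[1]-l[0];d/=np.linalg.norm(d)
        r+=[.5*np.cross(d,np.array(V(u))-l[0]) for u in(a,b)]
    return np.array(r)
k=least_squares(g,[.776,.133,.274,-.2],loss="soft_l1");print("lens",k.x[:3].round(4),np.degrees(k.x[3]),np.round(k.fun if False else g(k.x),1).tolist())
p=snapshot("wrist");p["W"]=np.array(p["mount"])
def mp(th,dx,h,q):
    R=Rn.from_euler("y",-th).as_matrix();return (np.diag([-1,1,-1])@(R@(np.array(q)-[dx,0,h])))+[0,0,.159]
def f(v):
    th,dx=v[:2];h=.0214
    u=proj(p,np.array([mp(th,dx,h,q) for q in((-.047,.017,0),(-.047,-.017,0),(v[2],0,.029))]))
    return np.r_[u[0,1]-184,u[1,1]-184,u[2,1]-225,.5*(abs(u[0,0]-u[1,0])-69),(v[1])/.0015,(v[2]+.028)/.0015]
for th0 in(.2,.5):
    m=least_squares(f,[th0,0,-.028]);print("tilt",np.degrees(m.x[0]),m.x[1:],f(m.x).round(2))
E
python3 fit2.py 2>&1 | grep -v -i warn
```

```text
r+=[.5*np.cross(d,np.array(V(u))-l[0]) for u in(a,b)]
lens [0.7827 0.1333 0.2686] -12.40547340507528 [-0.1, 0.1, 0.9, 1.5, -1.3, -1.3, 0.6, -0.6, -0.1, 0.3, -0.7, 0.9, -0.0, 0.6, -0.3, 0.3]
tilt 12.526243287769855 [ 0.00124999 -0.02926153] [ 0.   -0.01  0.24 -0.66  0.83 -0.84]
tilt 12.526245528366394 [ 0.00124999 -0.02926153] [ 0.   -0.01  0.24 -0.66  0.83 -0.84]
```

```bash
cat > fit3.py <<'E'
from h import *
p=snapshot("wrist");p["W"]=np.array(p["mount"]);s=cam("scene")
def mp(th,dx,h,q):
    R=Rn.from_euler("y",-th).as_matrix();return (np.diag([-1,1,-1])@(R@(np.array(q)-[dx,0,h])))+[0,0,.159]
def T(pos,yaw): return toolT(dict(tool_pos=pos,orientation=[180,0,yaw]))
def orange(n,box):
    h=cv2.cvtColor(cv2.imread(f"pics/{n}.png"),cv2.COLOR_BGR2HSV);m=cv2.inRange(h,(3,150,80),(20,255,255))
    x0,y0,x1,y1=box;ys,xs=np.nonzero(m[y0:y1,x0:x1]);return np.array([xs.mean()+x0,ys.mean()+y0]),len(xs)
q=(.04,0,.014)
ok,nk=orange("k",(225,180,260,215));pk=proj(s,(T([.5306,-.1793,.3647],-178.2)@np.r_[mp(0,0,.0214,q),1])[:3])[0]
on,nn=orange("n",(318,190,345,215));print(ok,nk,pk,on,nn);b=ok-pk
Tn=T([.412,.124,.4225],169.0)
def f(v):
    th,dx,h,xt=v
    u=proj(p,np.array([mp(th,dx,h,a) for a in((-.047,.017,0),(-.047,-.017,0),(xt,0,.029))]))
    e=proj(s,(Tn@np.r_[mp(th,dx,h,q),1])[:3])[0]+b-on
    return np.r_[u[0,1]-184,u[2,1]-225,.7*(abs(u[0,0]-u[1,0])-69),e,dx/.0015,(xt+.028)/.0015,(h-.0214)/.006]
m=least_squares(f,[.3,0,.02,-.028]);print("tilt",np.degrees(m.x[0]),m.x[1:].round(4),f(m.x).round(2))
J=np.linalg.inv(m.jac.T@m.jac);print("sd",np.degrees(J[0,0]**.5),J[2,2]**.5)
E
python3 fit3.py
```

```text
[235.38596491 195.80701754] 57 [236.26291114 196.69456167] [330.33333333 201.53333333] 75
tilt 13.01353641607652 [ 0.0015  0.0196 -0.0291] [-0.12  0.21 -0.55 -1.27 -0.48  0.97 -0.76 -0.3 ]
sd 1.8889849054355776 0.0021057009998907586
```

Tilt is only about 13°, so I'll go back to the same edge and push about 5 mm deeper.

```bash

python3 -m creep '[[[0.06,0.194,0,0,0],[0.06,0.194,0,0,0],[0.06,0.194,0,0,0],[0.06,0.194,0,0,0],[0.06,0.194,0,0,0],[0.06,0.194,0,0,0],[0.06,0.194,0,0,0],[0,0,0,0.077,0]]]' | sed -n 2,3p
python3 -m creep '[[[0,0,0.06,0.079,0],[0,0,0.06,0.079,0],[0,0,0.06,0.079,0],[0,0,0.06,0.079,0],[0,0,0.06,0.079,0],[0,0,0.06,0.079,0],[0,0,0.06,0.079,0],[0,0,0.06,0.079,0]]]' | sed -n 2,3p
python3 -m creep '[[[0,0,0.1,0.079,0],[0,0,0.1,0.079,0],[0,0,0.1,0.079,0],[0,0,0.1,0.079,0],[0,0,0.1,0.079,0],[0,0,0.1,0,0],[0,0,0,0,0],[0,0,0,0,0]]]' | sed -n 1,4p
python3 -c "
from h import *
to(fw(-.115,-.075),.26)"
```

```text
tool_pos: [0.4066, 0.1207, 0.5204]
orientation: [-179.9, 0.2, -98.2]
tool_pos: [0.4122, 0.1239, 0.4227]
orientation: [180.0, 0.1, -155.6]
clock: 22.63
tool_pos: [0.4124, 0.124, 0.3028]
orientation: [-179.9, -0.0, 169.3]
force: [0.6, 0.2, -1.2]
clock 22.63 tcp [0.4124 0.124  0.3028] rpy [-1.7994e+02 -3.0000e-02  1.6929e+02] shift mm [-0.2  0.5 42.8] norm [-0.001  0.003  0.214]
```

```bash

python3 -m creep '[[[0,0.002,0.05,0,0],[0,0,0.05,0,0],[0,0,0.05,0,0],[0,0,0.05,0,0],[0,0,0.05,0,0],[0,0,0.01,0,0],[0,0,0.01,0,0],[0,0,0,0,0]]]' | sed -n 2,4p
python3 -m creep '[[[0,0,0.01,0,0],[0,0,0.01,0,0],[0,0,0.01,0,0],[0,0,0.008,0,0],[0,0,0,0,0],[0,0,0,0,0]]]' | sed -n 2,6p
python3 -m creep '[[[0,0,-0.03,0,0],[0,0,-0.1,0,0],[0,0,-0.15,0,0],[0,0,-0.15,0,0],[0,0,-0.15,0,0],[0,0,-0.15,0,0],[0,0,-0.15,0,0],[0,0,0,0,0]]]'| sed -n 1,4p
python3 -m creep '[[[0,0,0,0,0],[0,0,0,0,0]]]'| sed -n 1,2p
cat > meas.py <<'E'
from fit3 import *
o=telemetry.get_obs();s=cam("scene");w=cam("wrist");save(s,"n2");save(w,"p2")
c=w["frame"].astype(int)
for u in(255,263,271,303,311):print(u,[(r,*c[r,u]) for r in range(176,206,2)])
print(np.round(o["tool_pos"],4),o["orientation"])
E
python3 meas.py
```

```text
tool_pos: [0.4131, 0.125, 0.2496]
orientation: [179.9, 0.1, 169.3]
force: [-0.2, -1.1, -1.3]
tool_pos: [0.4132, 0.125, 0.2422]
orientation: [179.9, 0.1, 169.3]
force: [-2.6, 0.1, 6.0]
opening: 0.0339
gripper_force: 30.0
clock: 24.47
tool_pos: [0.4138, 0.125, 0.4237]
orientation: [179.6, 0.4, 169.3]
force: [1.4, 0.7, -1.4]
clock: 24.63
tool_pos: [0.4123, 0.1243, 0.4169]
[235.38596491 195.80701754] 57 [236.26291114 196.69456167] [330.33333333 201.53333333] 75
tilt 13.15412521778233 [ 0.0013  0.0196 -0.0291] [-0.15  0.2  -0.57 -1.3  -0.51  0.88 -0.72 -0.3 ]
sd 1.8876359322736334 0.0021057056027299213
255 [(176, np.int64(235), np.int64(238), np.int64(239)), (178, np.int64(231), np.int64(234), np.int64(235)), (180, np.int64(233), np.int64(236), np.int64(236)), (182, np.int64(231), np.int64(235), np.int64(235)), (184, np.int64(232), np.int64(235), np.int64(235)), (186, np.int64(233), np.int64(236), np.int64(236)), (188, np.int64(229), np.int64(224), np.int64(222)), (190, np.int64(175), np.int64(125), np.int64(106)), (192, np.int64(107), np.int64(90), np.int64(85)), (194, np.int64(82), np.i
[... 2702 characters left out ...]
64(162), np.int64(163)), (182, np.int64(161), np.int64(165), np.int64(166)), (184, np.int64(161), np.int64(164), np.int64(165)), (186, np.int64(161), np.int64(164), np.int64(165)), (188, np.int64(174), np.int64(156), np.int64(150)), (190, np.int64(200), np.int64(132), np.int64(104)), (192, np.int64(98), np.int64(76), np.int64(68)), (194, np.int64(65), np.int64(65), np.int64(67)), (196, np.int64(69), np.int64(69), np.int64(71)), (198, np.int64(63), np.int64(63), np.int64(65)), (200, np.int64(65), np.int64(65), np.int64(68)), (202, np.int64(58), np.int64(59), np.int64(60)), (204, np.int64(54), np.int64(54), np.int64(55))]
[0.4123 0.1243 0.416 ] [-1.79922082e+02 -8.28039843e-02  1.69202355e+02]
```

```bash
cat > ex.py <<'E'
from h import *
def rows(n):
    c=cv2.imread(f"pics/{n}.png")[...,::-1].astype(int);R=[];H=[]
    cop=(c[...,0]-c[...,2])>20
    for u in(255,258,261,264,267,300,303,306,309,312):
        r=np.nonzero(cop[140:232,u])[0]
        if len(r): R.append(r[0]+140);H.append(r[-1]+141)
    d=(c.min(2)>180).astype(np.uint8);d[:198]=0;d[250:]=0;d[:,:255]=0;d[:,315:]=0
    k,l,st,ce=cv2.connectedComponentsWithStats(d);i=1+np.argmax(st[1:,4])
    return np.median(R),np.median(H),ce[i].round(1),st[i].tolist()
if __name__=="__main__":
    for n in("m","p","p2"): print(n,rows(n))
E
python3 ex.py
```

```text
m (np.float64(181.0), np.float64(197.0), array([279.2, 236.8]), [269, 226, 24, 24, 358])
p (np.float64(183.0), np.float64(195.0), array([282.3, 223.8]), [269, 211, 28, 28, 566])
p2 (np.float64(188.0), np.float64(193.0), array([282.8, 219.7]), [270, 207, 27, 27, 557])
```

```bash
cat > fit4.py <<'E'
from h import *
p=snapshot("wrist");p["W"]=np.array(p["mount"])
def mp(th,dx,h,q):
    R=Rn.from_euler("y",-th).as_matrix();return (np.diag([-1,1,-1])@(R@(np.array(q)-[dx,0,h])))+[0,0,.159]
def fit(O):
    n=len(O)  # v: dx,xr,xt,pixel bias, then h,dx_i,th per state
    def f(v):
        r=[v[0]/.0015,(v[2]+.029)/.001,v[3]/2]
        for i,(a,b,c) in enumerate(O):
            h,e,th=v[4+3*i:7+3*i];th=0 if i==0 else th
            u=proj(p,np.array([mp(th,v[0]+e,h,q) for q in((-.047,0,0),(v[1],0,.026),(v[2],0,.029))]))[:,1]+v[3]
            r+=list(u-[a,b,c]);r+=[(h-.0214)/(.001 if i==0 else .003),e/(.0001 if i==0 else .0015)]
        return np.array(r)
    m=least_squares(f,np.r_[0,-.044,-.029,0,np.tile([.0214,0,.25],n)],x_scale=np.r_[.001,.001,.001,1,np.tile([.001,.001,.05],n)])
    print(m.x[:4].round(4),[(m.x[4+3*i].round(4),m.x[5+3*i].round(4),np.degrees(m.x[6+3*i]).round(1)) for i in range(n)],f(m.x).round(1).tolist())
if __name__=="__main__":
    fit([(181,197,238.5),(183.5,195,225),(188,193,220.5)])
E
python3 fit4.py
python3 - <<'E'
import sys;sys.path.insert(0,".")
from h import *
h=cv2.cvtColor(cv2.imread("pics/n2.png"),cv2.COLOR_BGR2HSV);m=cv2.inRange(h,(3,150,80),(20,255,255));k,l,st,ce=cv2.connectedComponentsWithStats(m)
print([(st[i].tolist(),ce[i].round(1)) for i in range(1,k) if st[i,4]>30 and st[i,1]<240])
E
```

```text
[-1.000e-04 -4.370e-02 -2.980e-02  7.167e-01] [(np.float64(0.0206), np.float64(-0.0), np.float64(-2033.6)), (np.float64(0.0242), np.float64(0.0005), np.float64(9.9)), (np.float64(0.0242), np.float64(0.0014), np.float64(17.2))] [-0.1, -0.8, 0.4, -1.2, 3.4, -2.8, -0.8, -0.1, 0.3, -1.6, 1.4, 0.9, 0.4, 0.5, -2.0, 1.8, 0.9, 0.9]
[([326, 197, 11, 10, 77], array([330.9, 201.5]))]
```

```bash
sed -i 's/((-.047,0,0),(v\[1\],0,.026),(v\[2\],0,.029))\]))\[:,1\]+v\[3\]/((-.047,0,0),(v[1],0,.026),(v[2],0,.029),(v[1],0,.004),(-.047,0,.004))]))[:,1]+v[3];u=np.array([min(u[0],u[4]),min(u[1],u[3]),u[2]])/' fit4.py; python3 fit4.py
```

```text
[-7.000e-04 -4.100e-02 -2.920e-02  8.778e-01] [(np.float64(0.0208), np.float64(-0.0), np.float64(10256.2)), (np.float64(0.0223), np.float64(0.0023), np.float64(11.8)), (np.float64(0.0194), np.float64(0.003), np.float64(21.0))] [-0.5, -0.2, 0.4, 0.1, -1.4, 0.1, -0.6, -0.3, -0.3, 0.5, 0.3, 0.3, 1.5, -0.1, 0.9, -0.2, -0.7, 2.0]
```

```bash
cat > fit5.py <<'E'
import io,contextlib,warnings;warnings.simplefilter("ignore")
with contextlib.redirect_stdout(io.StringIO()):
    from fit import *; import fit2
top0=[(q,u) for q,u in CT]; 
def G(v):
    w=v[:4].copy();w[:3]=v[:3]+v[4:7]   # wrist-frame offset, 2 mm
    a=fit2.g(w)
    a=np.r_[a[:10],a[12:]]
    b=(proj(t,cl(v,[q for q,_ in CT]))-np.array([u for _,u in CT])).ravel()
    c=(proj(s,cl(v,[q for q,_ in CS]))-np.array([u for _,u in CS]))[[1,2,3,5]].ravel()
    return np.r_[a,b,c,v[4:7]/.0015]
for x in(1,):
    k=least_squares(G,[.78,.133,.27,-.2,0,0,0],loss="soft_l1")
    print(k.x[:3].round(4),np.degrees(k.x[3]).round(2),k.x[4:].round(4));print(G(k.x).round(1).tolist())
E
python3 fit5.py
```

```text
[0.7787 0.1322 0.2722] -12.66 [ 0.0025  0.0011 -0.0006]
[0.3, -0.1, 1.1, 1.9, -1.6, -1.9, 0.0, -0.5, 0.2, 0.4, -0.6, 0.2, -0.1, 0.6, -0.0, -2.5, 0.6, -1.5, -0.6, -0.6, -0.2, -0.4, 0.4, 0.7, 2.1, 4.6, 0.4, 1.9, -3.0, -1.7, 0.6, 0.1, 1.7, 0.7, -0.4]
```

```bash

python3 -m creep '[[[0,0,0,0.019,0],[-0.14,0.063,0,0,0],[-0.14,0.063,0.03,0,0],[-0.14,0.063,0.03,0,0],[-0.14,0.063,0.03,0,0],[-0.14,0.063,0.03,0,0],[-0.14,0.063,0.03,0,0],[-0.14,0.063,0.03,0,0]]]' | sed -n 1,4p
python3 -m creep '[[[0,0,0,0,0],[0,0,0,0,0],[0,0,0,0,0],[0,0,0,0,0]]]' | sed -n 1,4p
cat > chk.py <<'E'
from h import *
to((.6268,.1671),.380)
s=cam("scene");t=cam("top")
for n,p in(("s",s),("t",t)):
    h=cv2.cvtColor(p["frame"],cv2.COLOR_RGB2HSV);m=cv2.inRange(h,(3,130,70),(20,255,255));k,l,st,ce=cv2.connectedComponentsWithStats(m)
    print(n,"face pred",proj(p,[[.6704,.1574,.230]]).round(1),"lens",proj(p,[[.7805,.133,.271]]).round(1),"net face",[(np.round(d["uv"],1).tolist(),round(d["confidence"],2)) for d in nets.landmark_of(p,"module_face")],"net lens",[(np.round(d["uv"],1).tolist(),round(d["confidence"],2)) for d in nets.landmark_of(p,"cam_head")])
    print(" orange",[(st[i].tolist(),ce[i].round(1).tolist()) for i in range(1,k) if st[i,4]>8 and 200<ce[i][0]<320])
E
python3 chk.py
```

```text
clock: 25.8
tool_pos: [0.6248, 0.1685, 0.3801]
orientation: [-180.0, -0.0, 167.5]
force: [0.3, 0.4, -0.9]
clock: 26.13
tool_pos: [0.6226, 0.1682, 0.3812]
orientation: [-180.0, -0.0, 167.5]
force: [0.3, -0.7, -1.8]
clock 26.13 tcp [0.6226 0.1682 0.3812] rpy [-180.     -0.    167.51] shift mm [-4.3 -0.2  1.2] norm [-0.021 -0.001  0.006]
s face pred [[274.2 249.5]] lens [[228.7 247.6]] net face [([201.9, 270.3], 0.9), ([275.8, 246.4], 0.69)] net lens [([228.6, 247.7], 0.69)]
 orange [([254, 90, 17, 57, 562], [261.7, 121.9]), ([303, 223, 6, 6, 11], [305.3, 225.7]), ([273, 242, 12, 13, 115], [278.6, 247.6]), ([199, 269, 9, 5, 17], [202.8, 270.8])]
t face pred [[223.  181.8]] lens [[229.6 144. ]] net face [([340.8, 183.1], 0.78), ([308.4, 169.9], 0.76)] net lens [([229.7, 145.7], 0.82)]
 orange [([236, 62, 8, 7, 22], [238.7, 64.1]), ([242, 73, 7, 7, 39], [244.7, 75.9]), ([306, 167, 3, 8, 24], [307.0, 170.5])]
```

```bash
python3 -m creep '[[[-0.021,-0.001,0.003,0,0],[0,0,0,0,0],[0,0,0,0,0]]]' | sed -n 1,4p
cat > chk2.py <<'E'
from fit4 import *
from ex import rows
o=telemetry.get_obs();s=cam("scene");t=cam("top");w=cam("wrist");save(s,"n3");save(w,"p3");save(t,"o3")
print(o["tool_pos"],o["orientation"],"rows",rows("p3"))
def T(pos,yaw): return toolT(dict(tool_pos=pos,orientation=[180,0,yaw]))
def blob(n,box):
    h=cv2.cvtColor(cv2.imread(f"pics/{n}.png"),cv2.COLOR_BGR2HSV);m=cv2.inRange(h,(3,140,70),(20,255,255))
    x0,y0,x1,y1=box;ys,xs=np.nonzero(m[y0:y1,x0:x1]);return np.array([xs.mean()+x0,ys.mean()+y0,xs.min()+x0,ys.min()+y0,xs.max()+1+x0,ys.max()+1+y0])
# connector block corners: x .034-.047, y +-.016, z .004-.024 ; compare bounding box in the scene
blk=[(x,y,z) for x in(.033,.047) for y in(-.016,.016) for z in(.004,.024)]
def pred(TT,th,dx,h):
    u=proj(s,np.array([(TT@np.r_[mp(np.radians(th),dx,h,q),1])[:3] for q in blk]));return np.r_[u.mean(0),u.min(0),u.max(0)]
for n,TT,box,ths in(("k",T([.5306,-.1793,.3647],-178.2),(225,180,260,215),(0,)),("n",T([.412,.124,.4225],169.),(318,190,345,215),(10,13,16)),("n2",T([.4123,.1243,.416],169.2),(318,190,345,215),(17,20,23,26)),("n3",toolT(o),(268,235,292,262),(17,20,23,26))):
    print(n,blob(n,box).round(1))
    for th in ths: print("  ",th,pred(TT,th,.002 if th else 0,.02 if th else .0214).round(1))
E
python3 chk2.py
```

```text
clock: 26.68
tool_pos: [0.6274, 0.1671, 0.3803]
orientation: [-180.0, -0.0, 167.5]
force: [-0.8, 0.1, -1.0]
[0.62731724 0.16714629 0.380318  ] [-1.79996316e+02 -8.41579175e-03  1.67491152e+02] rows (np.float64(189.0), np.float64(192.0), array([283. , 219.6]), [271, 207, 25, 26, 521])
k [235.5 195.6 231.  191.  259.  201. ]
   0 [236.3 196.7 231.4 191.4 241.2 202.1]
n [330.7 201.3 325.  191.  345.  208. ]
   10 [330.  202.7 324.1 196.7 336.1 208.8]
   13 [330.1 202.1 324.  196.2 336.3 208.1]
   16 [330.2 201.4 324.  195.5 336.5 207.4]
n2 [331.2 201.6 326.  191.  345.  209. ]
   17 [330.1 203.4 323.9 197.4 336.5 209.4]
   20 [330.3 202.7 323.9 196.7 336.7 208.8]
   23 [330.5 202.1 324.  195.9 337.  208.2]
   26 [330.7 201.4 324.1 195.1 337.3 207.7]
n3 [277.2 248.2 271.  240.  288.  255. ]
   17 [276.6 250.  270.4 243.  282.9 257.1]
   20 [276.7 249.3 270.3 242.2 283.1 256.4]
   23 [276.8 248.6 270.3 241.4 283.4 255.8]
   26 [277.  247.9 270.4 240.6 283.7 255.2]
```

Scene and wrist measurements agree: tilt is 20°, and the face is at the focus to within a few millimetres. Handing in.

```bash
python3 -m creep '[[[0.002,0,0.005,0,0],[0,0,0,0,0],[0,0,0,0,0],[0,0,0,0,0]]]'; python3 -c "
from plant import workorder; print(workorder.close_job())"
```

```text
clock: 27.22
tool_pos: [0.6268, 0.1674, 0.3794]
orientation: [-180.0, -0.0, 167.5]
force: [0.1, 0.2, -1.4]
opening: 0.0337
gripper_force: 30.0
the job is handed in; nothing more can be done
None
```

I shut the lid fully and handed the job in at 27 s, with the gripper still holding the orange-connector module right way up on the camera's line of sight, pitched about 20° (±2°) by pressing it on the shut lid's edge, and its connector face within an estimated few millimetres of the focus; the hand-in returned no verdict.

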